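# Take the temperature of an opened bottle with a stick thermometer

## Robot

A 6-joint arm with a two-finger parallel gripper is mounted at the origin on the work surface. World frame = base frame: x ahead of the robot, y to its left, z up, the work surface at z = 0. Lengths are in m, angles in rad, forces in N, time in s.
With the tool pointing down it reaches from about 0.375 to 0.925 m from the base axis. Payload 5.7 kg.
Tool frame: the origin (TCP) lies at the very end of the fingers, on their centre line; the grasp point (between the pads) lies 19 mm behind it; z points along the fingers, y is the direction in which the jaws open and shut (so a half turn about z gives the same grasp; the last joint's range is limited). The gripper opens to 85 mm and grips with 20 to 120 N. Pads are 22 mm wide; open, the fingers measure 114 mm over their backs; the gripper's body (76 mm by 85 mm) begins 54 mm behind the grasp point. The pads swing forward as they close: fully open they stand 13 mm farther back than shut.
Start: joints at [1.135, 0.359, 1.51, -0, 1.272, -0.115], TCP at [0.189, 0.569, 0.192] pointing down, gripper open.
Joint ranges: [-2.97, 2.97], [-1.01, 2.36], [0.21, 2.38], [-0.96, 4.11], [0.2, 2.71], [-2.98, 2.98]. Speed limits (rad/s): [2.39, 2.39, 3.14, 3.14, 3.14, 3.14].

## Interface

Orientations are given as a unit quaternion [x, y, z, w].
In Python, from plant import env gives the robot as it stands.
- The arm moves only by the shell command python3 -m crank 'ROWS' [FORCE]. ROWS is JSON, one flat list of numbers, 5 for each row, row after row: the shift along the tool's x, y, z in m, then the turn about the tool's z in rad, then the finger opening in m, from 0 to 0.0854. In form: [x, y, z, turn, grip, x, y, z, turn, grip, ...]. A call has 1 to 12 rows; each row is the pose to reach, as a shift and turn from the pose commanded when the call began, along the tool's axes at that moment; what a row does not reach only later rows make up. A row lasts 1/12 s, in which the tool goes at most 41.7 mm and 7.16 degrees, less where a joint would pass 70% of its speed; a pose out of reach is approached as far as the arm can. A call with a gripper value outside its range is refused whole. The fingers move at their own pace and stop on an object; FORCE is the grip in N (left out, the last holds). Time passes only in rows, so rows that repeat a pose let the fingers close. It gives the time, the measured TCP pose, the force and the opening at its end, in the units of the state.
- env.sense(): the state, without advancing time (a new reading comes with each control period).
- env.grab_frame(name): name is "scene" or "top"; returns the picture (400x640x3 uint8, red, green, blue); there is no depth.
- env.camera_info(name): a dict with "camera_matrix" (3x3 intrinsics, pixels), "k1" (the pictures are not rectified: a ray, as slopes to the right and down, at radius r is drawn at 1 + k1 r^2 times it, then the intrinsics apply), "position" and "rotation" of the camera in the world. Camera axes: x right, y down, z forward; pixel columns grow to the right and rows downward; lengths in m; the calibration is good to about 2 mm. A picture is of the moment at which its call begins. camera_info takes no time and is no camera call.
- env.close_job(): hands the job in, once; it reports no verdict.
The state is a dict: "time_s": time; "qpos": joint angles; "qvel": joint speeds; "joint_torque": joint torques, N m; "tcp_pos": TCP position; "ee_rot": TCP orientation; "ft_force": force on the tool from outside, world axes, zero at the start; "wrist_torque": the same for the moment, N m; "opening": finger opening in m.
Only numpy, scipy, OpenCV 4.12 (cv2) and the standard library are available. Lean on these libraries where they do the work, as an engineer would, in place of code of your own. Each camera call takes 0.05 s, during which the arm holds its last target. There are 200 camera calls.

## Task

Check how cold the opened green bottle is: lift the stick thermometer by its head out of the cutlery basket and lower its steel stem straight down the neck of the bottle that has no cap on, without ever touching the glass, until the tip is about halfway down the bottle. Hold it there still, upright and in the middle of the neck for three seconds for the reading, and finish while still holding it like that. Leave the bottles, glasses and other things standing where they are.

Things in the scene. Friction and masses are not known exactly. Their poses are not given: they have to be found in the camera images.
- thermometer: stick thermometer, 40 g: black plastic head 22 (x) by 18 (y) by 70 mm tall; thin round steel stem, 4 mm across, 110 mm long, straight down from the middle of the head's underside. Origin at the head's centre; z points up along the stem's line, away from the tip. It starts upright in a hole of the basket's lid, the head's underside resting on the lid, the stem hanging free inside; yaw varies
- stem_tip (a point): lowest end of the thermometer's stem, 145 mm below the centre of the head
- stem_top (a point): where the stem leaves the head's underside, 35 mm below the centre of the head and 110 mm above the tip
- bottle: the opened bottle: loose, green glass, about 0.4 kg, 160 mm tall, 56 mm across, narrowing from 88 mm up to a neck 26 mm across (29 at its bead) from 130 mm up to the lip. Open round bore 18 mm across all down the neck; below it 48 mm across inside; inner floor 6 mm above the underside; nothing inside resists the stem. Origin at the centre of the underside, z up its axis
- bottle_mouth (a point): centre of the opened bottle's mouth, on its axis at the lip, 160 mm above the counter
- capped_bottle: a second bottle of the same make and size with its metal twist cap on (163 mm tall, cap 30 mm across); leave alone. Origin at the centre of the underside. The two bottles may stand either way round
- rack: grey slotted plastic glass rack, fixed, 190 by 190 mm, sides 75 mm high, holding four upturned tumblers. A white slotted cutlery basket, 111 (x) by 77 (y) by 130 mm tall, is clipped to its -y side, centred 136.5 mm from the rack's middle and covered by a flat grid lid with 11 mm square holes. Origin at the centre of the rack's underside, z up
- basket_hole (a point): centre of the grid hole in which the thermometer stands, on the upper face of the basket's lid, 130 mm above the counter
- loose_cap: metal twist cap of the opened bottle lying on the counter, 30 mm across, 17 mm high; leave alone. Origin at the centre of its underside
- timer: white plastic kitchen timer with push buttons, flat square, 66 by 66 by 20 mm, lying on the counter; leave alone. Origin at the centre of its underside
- ice_tray: light blue silicone ice tray, 120 by 200 by 32 mm, on the counter; leave alone. Origin at the centre of its underside
- tumbler0: clear glass tumbler upside down in the rack, 71 mm across, its top 129 mm above the counter; leave alone. Origin at the centre of its rim, which rests on the rack
- tumbler1: clear glass tumbler upside down in the rack, 71 mm across, its top 129 mm above the counter; leave alone. Origin at the centre of its rim, which rests on the rack
- tumbler2: clear glass tumbler upside down in the rack, 71 mm across, its top 129 mm above the counter; leave alone. Origin at the centre of its rim, which rests on the rack
- tumbler3: clear glass tumbler upside down in the rack, 71 mm across, its top 129 mm above the counter; leave alone. Origin at the centre of its rim, which rests on the rack
Not all that is in view belongs to the job. Of the things that look like the thermometer, the smallest one is meant.

How it is judged:
On the way, in this order (a step that is already met when the one before it is completed fails the run):
1. the thermometer is held clear above the basket (height (world z) of stem_tip above 0.135 m and contact force between thermometer and the fingers above 2 N), for 0.1 s.
2. the stem is held still for the reading, centred in the neck, its tip about halfway down (z of stem_tip in the frame of bottle between 0.058 and 0.102 m and horizontal distance between each of stem_tip, stem_top and bottle_mouth below 0.0045 m and linear speed of thermometer below 0.015 m/s and contact force between thermometer and the fingers above 2 N and contact force between thermometer and bottle below 0.05 N and contact force between thermometer and rack below 0.05 N), for 2.5 s.
At the end, for the whole second after the job is handed in: Fingers alone hold the thermometer still, upright within 0.06 rad; tip 58 to 102 mm above the opened bottle's underside; tip and top of stem within 4.5 mm of the mouth's middle; reading held 2.5 s; opened bottle upright, moved under 12 mm, other things under 20 mm (all of step 2 and angle between thermometer's own z axis and vertical below 0.06 rad and angle between bottle's own z axis and vertical below 0.05 rad and distance of bottle from where it was at the start of the episode below 0.012 m and distance of each of capped_bottle, loose_cap, timer, ice_tray, tumbler0, tumbler1, tumbler2, tumbler3 from where it was at the start of the episode below 0.02 m); the arm keeps its last pose, push and grip.
It fails at once if the thermometer touches the opened bottle (contact force between thermometer and bottle above 0.15 N).
It fails at once if the opened bottle is shoved or tipped (distance of bottle from where it was at the start of the episode above 0.012 m or angle between bottle's own z axis and vertical above 0.1 rad).
It fails at once if the thermometer is dropped on the counter (height (world z) of thermometer below 0.1 m).
It fails at once if another thing (capped bottle, loose cap, timer, ice tray, tumbler) is knocked out of its place (distance of any of capped_bottle, loose_cap, timer, ice_tray, tumbler0, tumbler1, tumbler2, tumbler3 from where it was at the start of the episode above 0.02 m).
It also fails if it takes over 58 s, if anything falls off the work surface, if the arm or the gripper's body presses on something with over 40 N, if the wrist force passes 120 N, or if a joint passes its speed limit or range.

## Working session

There is one attempt and no reset: what is moved stays moved. The work goes in short steps, Python scripts to look and compute and a shell command to move; the robot and the scene stay as the last step left them, time stands still between calls to the robot, and variables do not carry over. Pictures are saved under pics/ and viewed, about 8 in all and at most 12, crops included, and the job is handed in when it is done.

```bash
mkdir -p pics; ls
python3 - <<'E'
from plant import env
import cv2,numpy as np
for n in("scene","top"):
    f=env.grab_frame(n); cv2.imwrite(f"pics/{n}0.png",f[:,:,::-1])
    c=env.camera_info(n); print(n,{k:np.round(v,4).tolist() for k,v in c.items()})
s=env.sense();print({k:np.round(v,4).tolist() for k,v in s.items()})
E
```

```text
pics
scene {'camera_matrix': [[435.422, 0.0, 316.6973], [0.0, 435.422, 199.6903], [0.0, 0.0, 1.0]], 'k1': -0.0791, 'position': [1.3926, 0.3308, 0.7496], 'rotation': [0.5254, 0.7188, -0.3723, -0.262]}
top {'camera_matrix': [[367.0215, 0.0, 318.9405], [0.0, 367.0215, 199.2622], [0.0, 0.0, 1.0]], 'k1': -0.0117, 'position': [0.5079, 0.0638, 0.9987], 'rotation': [-0.7036, 0.7098, -0.0263, 0.021]}
{'time_s': 0.1, 'qpos': [1.1349, 0.3594, 1.5113, -0.0, 1.2725, -0.1151], 'qvel': [-0.0002, -0.0012, -0.0043, -0.0008, -0.002, -0.0017], 'joint_torque': [-0.0019, -52.8653, -27.9349, -0.0005, 0.005, 0.0], 'tcp_pos': [0.1889, 0.5688, 0.191], 'ee_rot': [0.1597, 0.9872, -0.0008, -0.0002], 'ft_force': [-0.3292, -0.4487, -0.8367], 'wrist_torque': [-0.0377, 0.0424, 0.0073], 'opening': 0.0855}
```

View pics/scene0.png

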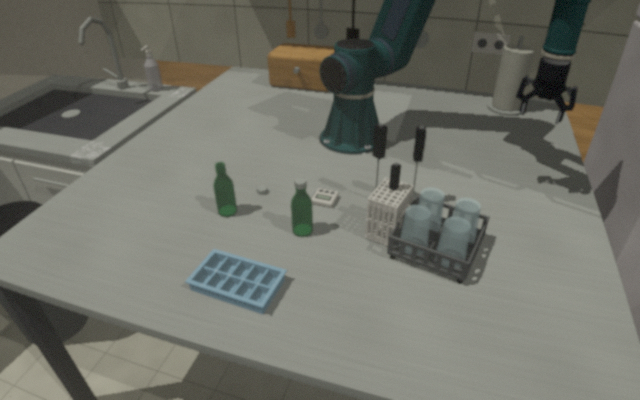

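View pics/top0.png

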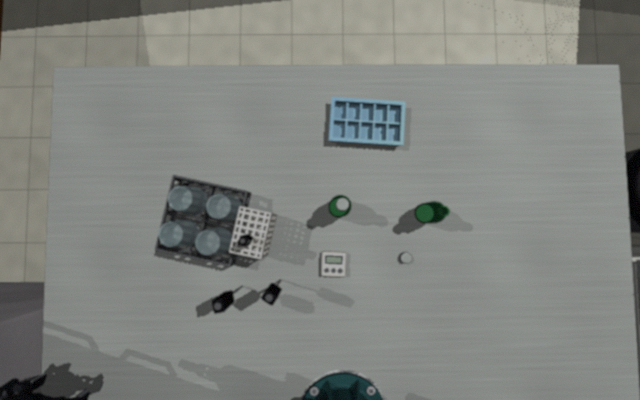

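The top view shows the capped bottle at (340,206), the open bottle at (425,212) and the thermometer in the basket at (247,240). Two taller lookalikes stand at (222,300) and (271,293). Next I'll zoom in.

```bash
cat > h.py <<'E'
from plant import env
import cv2,numpy as np
from scipy.spatial.transform import Rotation as R
def ray(n,u,v):
    c=env.camera_info(n);K=np.array(c["camera_matrix"])
    d=np.array([c["k1"],0,0,0,0.])
    p=cv2.undistortPoints(np.array([[[u,v]]],float),K,d,None)[0,0]
    D=R.from_quat(c["rotation"]).apply([p[0],p[1],1]);return np.array(c["position"]),D/np.linalg.norm(D)
def plane(n,u,v,z):
    o,d=ray(n,u,v);return o+d*(z-o[2])/d[2]
def tri(a,b):
    (o1,d1),(o2,d2)=ray("scene",*a),ray("top",*b)
    t=np.linalg.lstsq(np.c_[d1,-d2],o2-o1,rcond=None)[0]
    p,q=o1+t[0]*d1,o2+t[1]*d2;return (p+q)/2,np.linalg.norm(p-q)
def proj(n,P):
    c=env.camera_info(n);r=R.from_quat(c["rotation"]).inv()
    return cv2.projectPoints(np.array(P,float).reshape(-1,1,3),r.as_rotvec(),r.apply(-np.array(c["position"])),np.array(c["camera_matrix"]),np.array([c["k1"],0,0,0,0.]))[0][:,0]
def crop(img,x,y,w,h,s):
    return cv2.resize(img[y:y+h,x:x+w],None,fx=s,fy=s,interpolation=cv2.INTER_CUBIC)[:,:,::-1]
E
python3 - <<'E'
from h import *
S=cv2.imread("pics/scene0.png")[:,:,::-1];T=cv2.imread("pics/top0.png")[:,:,::-1]
a=crop(T,225,195,66,66,6);b=crop(T,400,190,66,66,6);c=crop(S,362,120,66,50*66//50,6);d=crop(S,195,155,66,66,6)
m=np.vstack([np.hstack([a,b]),np.hstack([c,d])]);m=cv2.resize(m,(600,600)) ;cv2.imwrite("pics/m0.png",m)
print(plane("top",425,212,.16),plane("top",340,206,.163),plane("top",247,240,.2))
E
```

```text
[ 0.53277766 -0.18564083  0.16      ] [0.54809912 0.00933739 0.163     ] [0.47442872 0.21393536 0.2       ]
```

View pics/m0.png

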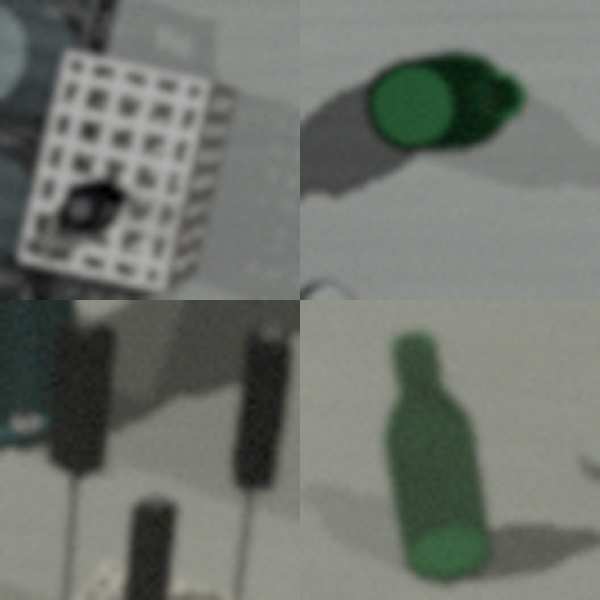

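The open bottle's base is at about (425,213) in the top view, with the neck tip at about (445,211). In the scene view its mouth is at about (220,164). The thermometer head's top is at about (242.6,240.8) in the top view and (396,164) in the scene view. I'll triangulate these points.

Run:
```python
from h import *
S=cv2.imread("pics/scene0.png")[:,:,::-1].astype(int);T=cv2.imread("pics/top0.png")[:,:,::-1].astype(int)
print("mouth tri",tri((220.3,163.8),(445,211.3)),"top",plane("top",445,211.3,.16),"scene",plane("scene",220.3,163.8,.16))
print("base top",plane("top",424.9,213.1,.003),"scene",plane("scene",195+148/4.545,155+250/4.545,.003))
print("head tri",tri((396.1,164),(242.6,240.8)),plane("top",242.6,240.8,.2),plane("scene",396.1,164.5,.2))
# green masks
for n,I,(x0,y0,x1,y1) in(("top",T,(405,195,460,230)),("scene",S,(205,155,245,220))):
    m=(I[...,1]-I[...,0]>12)&(I[...,1]-I[...,2]>5);k=np.zeros_like(m);k[y0:y1,x0:x1]=m[y0:y1,x0:x1]
    ys,xs=np.nonzero(k);print(n,xs.min(),xs.max(),ys.min(),ys.max())
    if n=="top":
        for x in range(415,452,2): 
            q=ys[xs==x];print(x,q.min() if len(q) else 0,q.max() if len(q) else 0,end="; ")
    else:
        for y in range(158,218,3):
            q=xs[ys==y];print(y,q.min() if len(q) else 0,q.max() if len(q) else 0,end="; ")
# black head
I=T;m=(I.max(2)<70);k=np.zeros(m.shape,np.uint8);k[230:255,234:256]=m[230:255,234:256]
print("\n"+"\n".join("".join("%4d"%v for v in I[y,232:260].max(1)) for y in range(230,256)))
```

```text
mouth tri (array([ 0.53335152, -0.2312141 ,  0.15572449]), np.float64(0.004148525944115404)) top [ 0.53396761 -0.23176661  0.16      ] scene [ 0.53977018 -0.2247339   0.16      ]
base top [ 0.53444879 -0.23197224  0.003     ] scene [ 0.53565927 -0.22882424  0.003     ]
head tri (array([0.47256053, 0.22442659, 0.19830956]), np.float64(0.0013046309016287608)) [0.47279028 0.22344125 0.2       ] [0.47733677 0.22574012 0.2       ]
top 415 449 201 222
415 210 215; 417 207 218; 419 206 220; 421 204 221; 423 204 222; 425 204 222; 427 204 221; 429 203 221; 431 202 221; 433 201 221; 435 202 221; 437 202 221; 439 202 220; 441 203 219; 443 205 218; 445 205 216; 447 207 215; 449 208 213; 451 0 0; scene 214 236 162 216
158 0 0; 161 0 0; 164 215 224; 167 215 224; 170 216 224; 173 217 224; 176 216 226; 179 215 229; 182 214 231; 185 214 232; 188 214 232; 191 215 232; 194 215 233; 197 216 234; 200 216 234; 203 217 234; 206 218 235; 209 218 236; 212 218 235; 215 221 232; 
  64 108 140 138 109 105 138 160 145 105  72  79  99 128 156 157 136 117 120 133 153 167 172 167 165 163 165 165
  72 122 152 150 12
[... 2105 characters left out ...]
37 151 163 162 142 109
  98  92 100  92  82  73  77  83 111 140 157 159 160 164 164 166 168 172 171 156 143 143 146 154 165 166 141 115
 135 124 119 107  92  85  82  92 121 150 161 146 131 137 146 156 163 170 167 161 162 164 163 164 171 169 152 134
 139 139 131 126 122 122 124 125 142 159 160 132 105  95 108 131 157 167 153 147 150 158 162 168 173 172 164 158
  95 105 114 123 127 137 143 143 155 166 163 144 123 107 109 129 157 160 136 109 110 128 145 159 169 163 161 164
  49  59  69  82  92 106 120 128 138 148 151 153 145 143 141 147 161 160 138 104  94 109 131 156 164 150 136 146
  31  27  33  40  48  60  77  83  95 106 117 129 137 140 143 148 157 160 151 135 124 126 141 159 160 137 116 136
```

Run:
```python
from h import *
F=[np.mean([env.grab_frame(n) for _ in range(8)],0).astype(np.uint8) for n in("top","scene")]
for n,f in zip(("top","scene"),F): cv2.imwrite(f"pics/{n}avg.png",f[:,:,::-1])
T,S=F
g=lambda I,x,y,w,h,s:cv2.convertScaleAbs(crop(I,x,y,w,h,s),alpha=1.8)
a=g(T,228,226,32,24,12.5);b=g(S,362,120,80,60,5);c=g(T,195,270,120,45,6.6666667)
m=np.vstack([np.hstack([a,b]),c]);print(m.shape);cv2.imwrite("pics/m1.png",m)
for nm,s,t in(("L",(380,127),(222,303)),("R",(420,129),(270,295))):print(nm,tri(s,t))
```

```text
(600, 800, 3)
L (array([0.36986856, 0.20615427, 0.26055009]), np.float64(0.09237981350077194))
R (array([0.3538716 , 0.21204914, 0.23048365]), np.float64(0.10340772554552766))
```

View pics/m1.png

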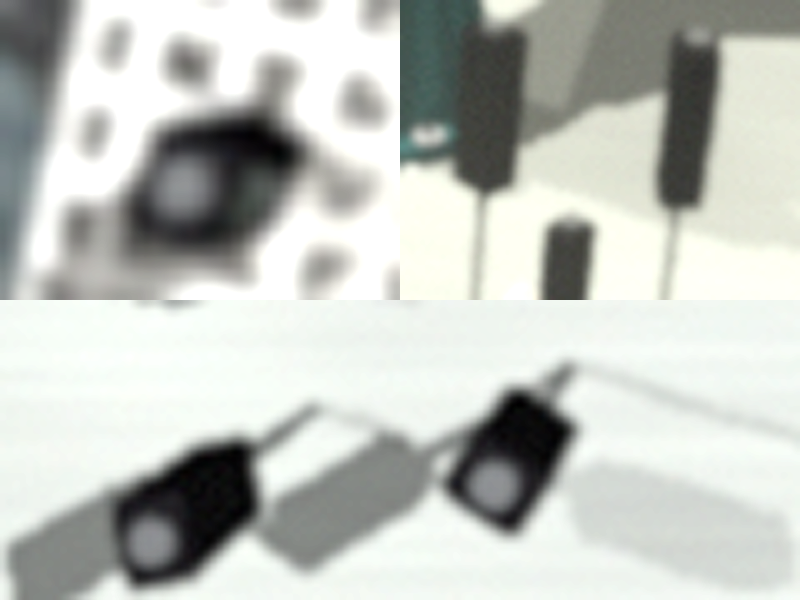

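Run:
```python
from h import *
T=cv2.imread("pics/topavg.png");S=cv2.imread("pics/sceneavg.png")
u=cv2.resize(T[226:250,228:260],None,fx=12,fy=12,interpolation=cv2.INTER_CUBIC).max(2)
k=(u<88).astype(np.uint8);k=cv2.morphologyEx(k,cv2.MORPH_OPEN,np.ones((45,45),np.uint8))
cs=cv2.findContours(k,0,2)[0];c=max(cs,key=cv2.contourArea);h=cv2.convexHull(c)
p=cv2.approxPolyDP(h,9,True)[:,0]
for q in p:
    px=(q+.5)/12-.5+[228,226];print(np.round(px,1),plane("top",*px,.2)[:2].round(4),plane("top",*px,.13)[:2].round(4))
d=np.array([185,187])/12.5-.5+[228,226];print("dot",d,plane("top",*d,.2))
for nm,s,t in(("L",(362+495/5-80,120+27/5),(195+493/6.667,298)),("R",(362+300/5,120+37/5),(195+152/6.667,306.5)),("M",(396,164.3),d)):print(nm,tri(s,t))
# lid edges
for n,q in(("lid",[(225+68/4.545,195+50/4.545),(225+213/4.545,195+80/4.545),(225+167/4.545,195+290/4.545),(225+18/4.545,195+262/4.545)]),):
    for a in q:print(plane("top",*a,.13)[:2].round(4))
g=S.max(2)
for y in range(166,190,3):print(y,g[y,386:408])
```

```text
[249.9 234.2] [0.4869 0.2078] [0.485  0.2204]
[251.4 236.3] [0.4823 0.2045] [0.4801 0.2168]
[251.4 240. ] [0.4744 0.2045] [0.4715 0.2168]
[246.8 246.8] [0.4598 0.2143] [0.4556 0.2275]
[237.  246.5] [0.4607 0.2354] [0.4566 0.2504]
[236.8 242.1] [0.47  0.236] [0.4667 0.2511]
[240.1 236. ] [0.4831 0.2288] [0.4809 0.2433]
dot [242.3  240.46] [0.47352778 0.22409304 0.2       ]
L (array([0.35791829, 0.16188116, 0.23910259]), np.float64(0.0007564851547426472))
R (array([0.34204257, 0.26603511, 0.24078143]), np.float64(0.001858415467072159))
M (array([0.47338221, 0.22474075, 0.19805379]), np.float64(0.0005180700716287718))
[0.5517 0.2441]
[0.5355 0.1686]
[0.4273 0.1924]
[0.4423 0.2693]
166 [144 144 143 139 121  86  56  47  48  50  50  48  46  51  80 115 136 143
 145 144 143 143]
169 [144 144 143 133 107  69  44  38  37  37  39  38  39  55  92 128 141 143
 144 144 144 144]
172 [144 146 143 129  95  56  41  39  39  38  39  37  42  61 100 132 144 146
 146 146 145 145]
175 [146 145 142 127  89  52  40  41  37  40  38  39  47  79 116 138 145 146
 146 146 147 145]
178 [156 150 146 124  83  47  38  39  39  38  38  38  52  92 131 144 146 146
 146 147 146 146]
181 [159 166 155 116  69  44  37  40  40  38  40  42  62 107 141 155 154 151
 150 148 147 147]
184 [151 146 129  92  55  41  39  38  36  40  41  49  80 119 136 140 135 127
 130 136 137 136]
187 [134 132 119  87  56  45  39  39  40  40  43  57  81  99 108 105 102 101
 107 112 112 110]
```

```bash
cat >> h.py <<'E'
def go(P,jaw=None):
    s=env.sense();r=R.from_quat(s["ee_rot"]);p=np.array(s["tcp_pos"])
    y=r.apply([0,1,0]);a=np.degrees(np.arctan2(y[1],y[0]))
    o={"tcp":p.round(4).tolist(),"jawdeg":round(a,2),"j6":round(s["qpos"][5],3),"shift":r.inv().apply(np.array(P)-p).round(4).tolist()}
    if jaw is not None:
        d=(jaw-a+90)%180-90;o["turn_toolz"]=round(-np.radians(d),3)  # tool z is down
    print(o)
E
python3 -c "
from h import *
go([.4735,.2241,.34],77)"
```

```text
{'tcp': [0.1892, 0.5694, 0.1918], 'jawdeg': np.float64(71.62), 'j6': np.float64(-0.115), 'shift': [-0.3787, -0.238, -0.1482], 'turn_toolz': np.float64(-0.094)}
```

```bash
python3 -m crank '[0,0,-0.04,0,0.085, 0,0,-0.08,0,0.085, 0,0,-0.12,0,0.085, -0.02,-0.013,-0.148,0,0.085, -0.057,-0.036,-0.148,-0.02,0.085, -0.095,-0.06,-0.148,-0.04,0.085, -0.13,-0.082,-0.148,-0.06,0.085, -0.165,-0.104,-0.148,-0.08,0.085, -0.2,-0.126,-0.148,-0.094,0.085, -0.235,-0.148,-0.148,-0.094,0.085, -0.27,-0.17,-0.148,-0.094,0.085, -0.305,-0.192,-0.148,-0.094,0.085]'; python3 -c "
from h import *
go([.4735,.2241,.30],77)"
```

```text
time_s: 1.9
tcp_pos: [0.4169, 0.2917, 0.3401]
ee_rot: [0.113, 0.994, 0.0, 0.0]
ft_force: [0.4, 0.8, -0.2]
opening: 0.085
{'tcp': [0.4169, 0.2917, 0.3401], 'jawdeg': np.float64(77.02), 'j6': np.float64(-0.869), 'shift': [-0.0703, -0.0532, 0.0401], 'turn_toolz': np.float64(0.0)}
```

```bash
python3 -m crank '[-0.03,-0.022,0,0,0.06, -0.055,-0.042,0,0,0.06, -0.07,-0.053,0,0,0.06, -0.07,-0.053,0.04,0,0.06, -0.07,-0.053,0.08,0,0.06, -0.07,-0.053,0.11,0,0.06, -0.07,-0.053,0.11,0,0.06, -0.07,-0.053,0.11,0,0.06]'
python3 - <<'E'
from h import *
go([.4735,.2241,.15],77)
T=env.grab_frame("top");S=env.grab_frame("scene")
m=np.hstack([crop(T,205,195,100,100,4),crop(S,345,90,100,100,4)]);cv2.imwrite("pics/m2.png",cv2.convertScaleAbs(m,alpha=1.8))
E
```

```text
time_s: 2.57
tcp_pos: [0.4712, 0.2257, 0.2289]
ee_rot: [0.113, 0.994, -0.001, -0.002]
ft_force: [-0.4, 0.1, 0.6]
opening: 0.06
{'tcp': [0.4712, 0.2257, 0.2289], 'jawdeg': np.float64(77.0), 'j6': np.float64(-1.029), 'shift': [-0.0029, -0.0008, 0.0789], 'turn_toolz': np.float64(-0.0)}
```

View pics/m2.png

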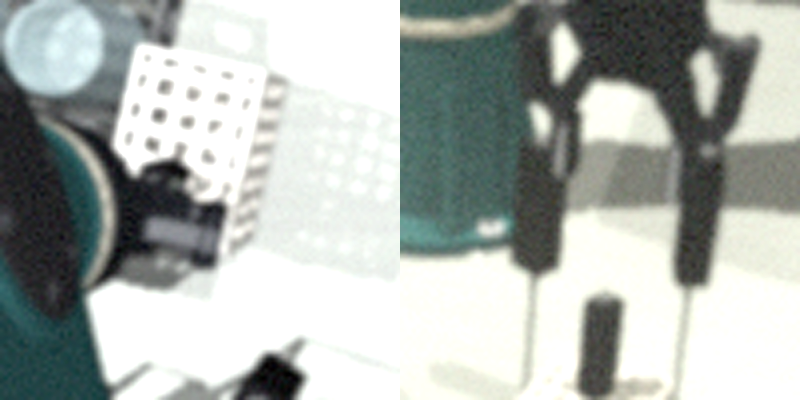

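```bash
python3 -m crank '[-0.003,-0.001,0.02,0,0.06, -0.003,-0.001,0.04,0,0.06, -0.003,-0.001,0.06,0,0.06, -0.003,-0.001,0.078,0,0.06, -0.003,-0.001,0.078,0,0.06, -0.003,-0.001,0.078,0,0.06]'
python3 - <<'E'
from h import *
go([.4735,.2241,.15],77)
T=env.grab_frame("top");S=env.grab_frame("scene")
m=np.hstack([crop(T,220,205,66,66,6),crop(S,362,125,66,66,6)]);cv2.imwrite("pics/m3.png",cv2.convertScaleAbs(m,alpha=2.))
print(proj("scene",[.4735,.2241,.2]))
E
```

```text
time_s: 3.17
tcp_pos: [0.4761, 0.2249, 0.1533]
ee_rot: [0.113, 0.994, 0.0, 0.001]
ft_force: [-0.0, -0.4, 0.0]
opening: 0.0599
{'tcp': [0.4761, 0.2249, 0.1533], 'jawdeg': np.float64(77.03), 'j6': np.float64(-1.034), 'shift': [0.0023, -0.0014, 0.0033], 'turn_toolz': np.float64(0.0)}
[[395.69529072 163.61314714]]
```

View pics/m3.png

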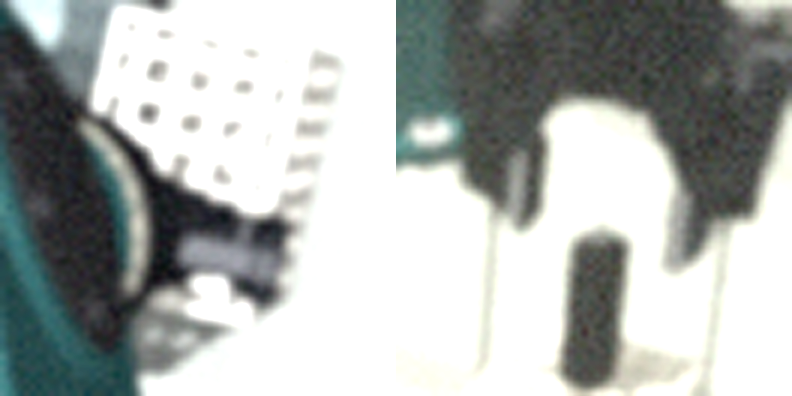

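Run:
```python
from h import *
s=env.sense();p=np.array(s["tcp_pos"]);r=R.from_quat(s["ee_rot"])
for dz in(0,-.01,-.02):
  for dy in(-.03,0,.03):
    q=proj("scene",p+r.apply([0,dy,dz]))[0];print(dz,dy,q.round(1),((q-[362,125])*6+[396,0]).round())
q=proj("scene",[.4735,.2241,.13])[0];print(q,((q-[362,125])*6+[396,0]).round())
print(p)
a=((520-396)/6+362,228/6+125);b=((680-396)/6+362,268/6+125);print(a,b,plane("scene",*a,.16),plane("scene",*b,.16))
```

```text
0 -0.03 [383.1 177. ] [523. 312.]
0 0 [394.2 180.2] [589. 331.]
0 0.03 [405.6 183.5] [657. 351.]
-0.01 -0.03 [383.4 173.6] [525. 292.]
-0.01 0 [394.6 176.8] [592. 311.]
-0.01 0.03 [406.  180.1] [660. 331.]
-0.02 -0.03 [383.7 170.2] [526. 271.]
-0.02 0 [394.9 173.4] [594. 290.]
-0.02 0.03 [406.4 176.7] [662. 310.]
[393.19621024 187.41701975] [583. 375.]
[0.4769598  0.22517831 0.15413139]
(382.6666666666667, 163.0) (409.3333333333333, 169.66666666666666) [0.41347147 0.18321352 0.16      ] [0.4260577  0.25472686 0.16      ]
```

Run:
```python
from h import *
S=np.mean([env.grab_frame("scene") for _ in range(4)],0).astype(np.uint8);m=crop(S,355,125,80,60,8)
print(env.sense()["tcp_pos"])
m=np.clip(255*(m/255.)**.6,0,255).astype(np.uint8);cv2.imwrite("pics/m4.png",m)
```

```text
[0.47599767 0.22479424 0.1531281 ]
```

View pics/m4.png

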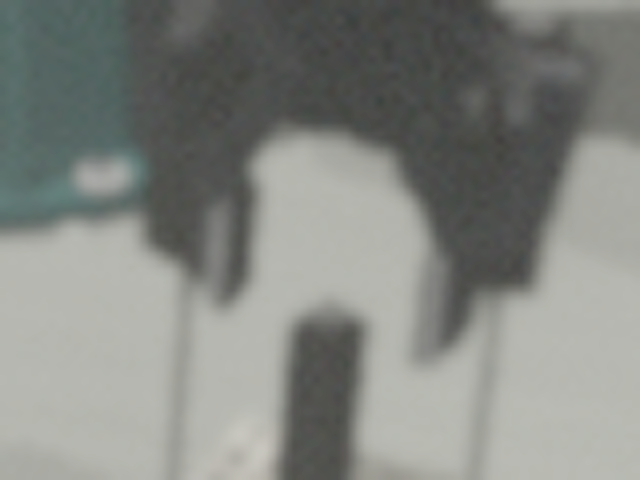

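Run:
```python
from h import *
q=R.from_quat([0.113,.994,0,0])
for nm,p,(x0,y0,s,ox) in(("m2",[.4712,.2257,.2289],(205,195,4,0)),("m3",[.476,.2248,.1531],(220,205,6,0))):
  for dy,dz in((-.03,-.008),(.03,-.008),(0,-.073),(-.057,-.05),(.057,-.05),(0,-.15)):
    P=np.array(p)+q.apply([0,dy,dz]);t=proj("top",P)[0];sc=proj("scene",P)[0]
    print(nm,dy,dz,"topcrop",((t-[x0,y0])*s).round(),"scene",sc.round(1))
S=cv2.imread("pics/m2.png");E=0
```

```text
m2 -0.03 -0.008 topcrop [188. 202.] scene [386.3 146.9]
m2 0.03 -0.008 topcrop [ 75. 177.] scene [409.7 153.1]
m2 0 -0.073 topcrop [102. 197.] scene [400.5 125.3]
m2 -0.057 -0.05 topcrop [227. 219.] scene [377.2 128.7]
m2 0.057 -0.05 topcrop [ -0. 169.] scene [422.9 140. ]
m2 0 -0.15 topcrop [ 60. 207.] scene [403.7  93.6]
m3 -0.03 -0.008 topcrop [230. 219.] scene [383.3 174.4]
m3 0.03 -0.008 topcrop [ 75. 184.] scene [405.8 181. ]
m3 0 -0.073 topcrop [117. 209.] scene [396.8 154.8]
m3 -0.057 -0.05 topcrop [285. 241.] scene [374.5 157.1]
m3 0.057 -0.05 topcrop [-24. 172.] scene [418.3 169.3]
m3 0 -0.15 topcrop [ 66. 220.] scene [399.8 125.6]
```

```bash
python3 -m crank '[0.002,-0.001,0.012,0,0.06, 0.002,-0.001,0.012,0,0.06, 0.002,-0.001,0.012,0,0.06]'
python3 - <<'E'
from h import *
T,S=[np.mean([env.grab_frame(n) for _ in range(4)],0).astype(np.uint8) for n in("top","scene")]
print(env.sense()["tcp_pos"])
m=np.hstack([crop(T,225,215,50,60,8),crop(S,370,135,50,60,8)])
m=np.clip(255*(m/255.)**.6,0,255).astype(np.uint8);cv2.imwrite("pics/m5.png",m)
E
```

```text
time_s: 3.72
tcp_pos: [0.4724, 0.2238, 0.1398]
ee_rot: [0.113, 0.994, -0.0, -0.0]
ft_force: [1.1, -0.6, 0.1]
opening: 0.0599
[0.47304972 0.22394631 0.13998053]
```

View pics/m5.png

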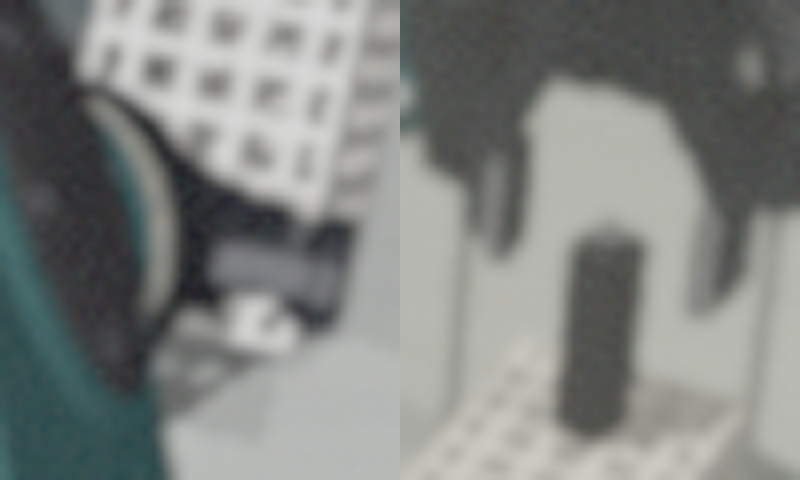

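Run:
```python
from h import *
q=R.from_quat([.1597,.9872,0,0]);p=np.array([.1889,.5688,.1915])
for dy in(-.043,-.057,.043,.057):
  for dz in(0,-.013,-.03,-.05): print(dy,dz,proj("scene",p+q.apply([0,dy,dz]))[0].round(1))
S=cv2.imread("pics/sceneavg.png")[:,:,::-1]
m=crop(S,505,70,80,60,8)
m=np.clip(255*(m/255.)**.6,0,255).astype(np.uint8);cv2.imwrite("pics/m6.png",m)
```

```text
-0.043 0 [519.  130.6]
-0.043 -0.013 [520.1 126.4]
-0.043 -0.03 [521.6 120.9]
-0.043 -0.05 [523.3 114.4]
-0.057 0 [514.1 129.2]
-0.057 -0.013 [515.1 125.1]
-0.057 -0.03 [516.6 119.6]
-0.057 -0.05 [518.3 113.1]
0.043 0 [550.2 139.1]
0.043 -0.013 [551.5 134.9]
0.043 -0.03 [553.2 129.3]
0.043 -0.05 [555.3 122.6]
0.057 0 [555.4 140.5]
0.057 -0.013 [556.7 136.3]
0.057 -0.03 [558.6 130.7]
0.057 -0.05 [560.7 124. ]
```

View pics/m6.png

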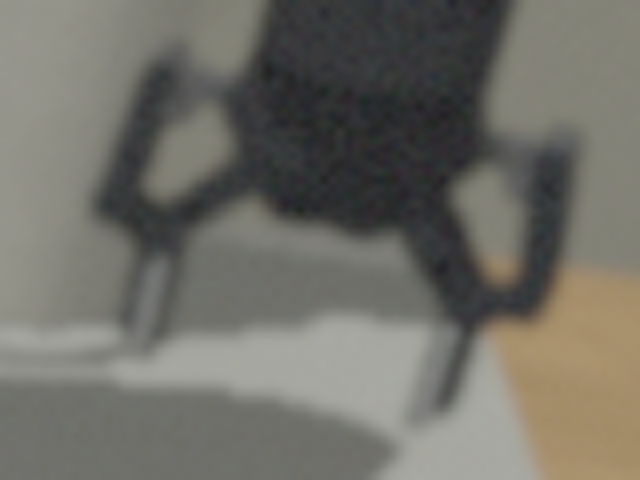

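```bash
python3 -m crank '[0,0,0,0,0.03, 0,0,0,0,0.03, 0,0,0,0,0.03, 0,0,0,0,0.022, 0,0,0,0,0.01, 0,0,0,0,0.01, 0,0,0,0,0.01, 0,0,0,0,0.01]' 25
python3 - <<'E'
from h import *
T,S=[np.mean([env.grab_frame(n) for _ in range(4)],0).astype(np.uint8) for n in("top","scene")]
s=env.sense();print(s["tcp_pos"],s["opening"],s["ft_force"])
m=np.hstack([crop(T,225,215,50,60,8),crop(S,370,135,50,60,8)])
m=np.clip(255*(m/255.)**.6,0,255).astype(np.uint8);cv2.imwrite("pics/m7.png",m)
E
```

```text
time_s: 4.78
tcp_pos: [0.473, 0.224, 0.1399]
ee_rot: [0.113, 0.994, 0.0, 0.0]
ft_force: [0.4, -0.9, 0.0]
opening: 0.0177
[0.47299871 0.22394195 0.13986967] 0.0176520131333723 [0.02352696 0.22889819 1.43315607]
```

View pics/m7.png

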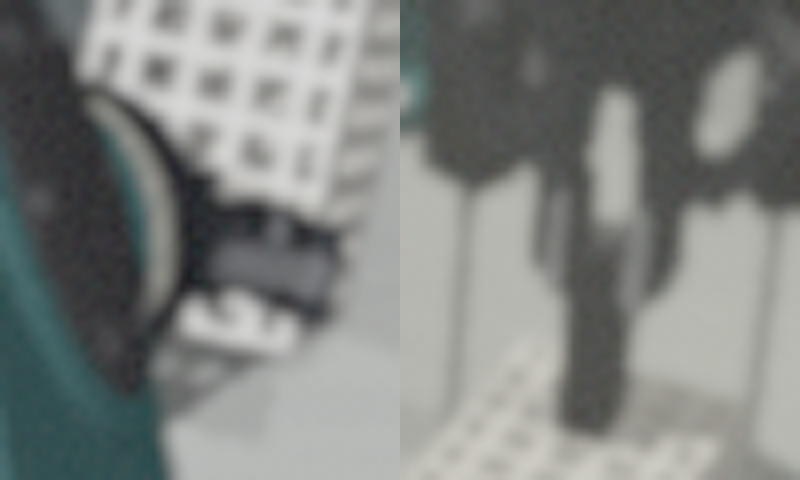

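```bash
python3 -m crank '[0,0,0,0,0.01, 0,0,0,0,0.01, 0,0,-0.005,0,0.01, 0,0,-0.02,0,0.01, 0,0,-0.04,0,0.01, 0,0,-0.065,0,0.01, 0,0,-0.09,0,0.01, 0,0,-0.115,0,0.01, 0,0,-0.14,0,0.01, 0,0,-0.165,0,0.01, 0,0,-0.185,0,0.01, 0,0,-0.19,0,0.01]' 40
python3 - <<'E'
from h import *
go([.534,-.231,.33])
T,S=[np.mean([env.grab_frame(n) for _ in range(4)],0).astype(np.uint8) for n in("top","scene")]
s=env.sense();print(s["tcp_pos"],s["opening"],s["ft_force"])
for n,f in zip("TS",(T,S)):cv2.imwrite(f"pics/lift{n}.png",f[:,:,::-1])
for z in (.21,.32,.39):print(z,proj("scene",[.4735,.224,z])[0].round(1),proj("top",[.4735,.224,z])[0].round(1))
g=S.max(2).astype(int)
for y in range(95,170,4):print(y,g[y,386:412])
E
```

```text
time_s: 6.18
tcp_pos: [0.4743, 0.2244, 0.3335]
ee_rot: [0.113, 0.994, 0.001, 0.002]
ft_force: [0.2, -1.2, -0.8]
opening: 0.017
{'tcp': [0.4743, 0.2244, 0.3335], 'jawdeg': np.float64(77.01), 'j6': np.float64(-1.034), 'shift': [-0.1605, -0.4303, 0.0031]}
[0.47206198 0.22363616 0.32827329] 0.01692692290893616 [-0.39762291 -0.53656898 -0.3658224 ]
0.21 [396.  160.1] [241.4 240.7]
0.32 [400.3 118.4] [229.2 243.4]
0.39 [403.2  89.1] [219.2 245.7]
95 [146 146 146 146 146 141 125 100  83  81  72  51  36  29  27  29  30  32
  43  64  78  78  65  47  33  40]
99 [147 146 146 147 147 146 146 143 132 117  95  70  43  32  28  29  30  33
  47  69  81  77  70  76  97 112]
103 [145 144 146 147 145 144 146 145 145 140 121  84  47  32  32  29  30  28
  33  46  78 114 133 135 133 130]
107 [147 146 146 146 147 147 146 146 145 136 115  74  39  28  31  30  31  32
  34  60  94 120 127 129 128 128]
111 [146 145 145 145 146 146 144 146 142 126  95  58  33  33  35  31  32  31
  37  65  99 120 128 128 130 130]
115 [145 146 145 146 143 145 145 144 139 122  84  46  34  30  31  30  30  34
  53  82 112 126 129 132 
[... 647 characters left out ...]

 124 125 125 124 124 125 123 123]
147 [129 144 145 145 147 145 145 145 144 139 129 116 119 129 132 132 129 128
 128 127 128 128 126 126 126 126]
151 [132 143 144 145 146 145 144 145 143 136 124 118 131 142 144 145 144 145
 143 142 142 141 141 141 137 131]
155 [140 145 145 145 146 145 145 146 143 134 120 121 136 145 145 145 145 144
 143 144 144 144 143 144 142 139]
159 [147 146 145 146 145 146 145 144 140 129 122 131 141 145 147 146 146 145
 146 146 144 145 146 145 144 142]
163 [147 147 145 148 147 148 147 148 146 147 146 147 146 148 146 147 146 147
 147 145 146 146 145 146 144 145]
167 [147 146 146 147 147 146 146 145 146 147 146 146 145 147 146 145 146 146
 146 147 146 145 146 145 146 145]
```

```bash
python3 -m crank '[-0.004,-0.01,0,0,0.01, -0.012,-0.032,0,0,0.01, -0.023,-0.062,0,0,0.01, -0.034,-0.092,0,0,0.01, -0.045,-0.122,0,0,0.01, -0.056,-0.152,0,0,0.01, -0.067,-0.182,0,0,0.01, -0.078,-0.212,0,0,0.01, -0.089,-0.242,0,0,0.01, -0.1,-0.272,0,0,0.01, -0.111,-0.3,0,0,0.01, -0.118,-0.32,0,0,0.01]' && python3 -m crank '[0,0,0,0,0.01]'; python3 -c "
from h import *
go([.534,-.231,.33])"
```

```text
time_s: 7.58
tcp_pos: [0.5156, -0.1179, 0.3294]
ee_rot: [0.114, 0.993, -0.001, -0.0]
ft_force: [0.3, -0.1, -0.5]
opening: 0.0167
time_s: 7.67
tcp_pos: [0.5159, -0.1192, 0.3292]
ee_rot: [0.115, 0.993, -0.001, -0.0]
ft_force: [-0.2, 0.2, -0.3]
opening: 0.0171
{'tcp': [0.5159, -0.1192, 0.3292], 'jawdeg': np.float64(76.78), 'j6': np.float64(-1.696), 'shift': [-0.0432, -0.1047, -0.0006]}
```

```bash
python3 -m crank '[-0.004,-0.01,0,0,0.01, -0.012,-0.03,0,0,0.01, -0.022,-0.053,0,0,0.01, -0.032,-0.077,0,0,0.01, -0.038,-0.094,0,0,0.01, -0.042,-0.102,0,0,0.01, -0.043,-0.105,0,0,0.01, -0.043,-0.105,0,0,0.01, -0.043,-0.105,0,0,0.01, -0.043,-0.105,0,0,0.01]'
python3 - <<'E'
from h import *
go([.534,-.231,.33])
T,S=[np.mean([env.grab_frame(n) for _ in range(6)],0).astype(np.uint8) for n in("top","scene")]
for n,f in zip("TS",(T,S)):cv2.imwrite(f"pics/over{n}.png",f[:,:,::-1])
p=env.sense()["tcp_pos"];print(p)
for z in (p[2]-.12,p[2]-.01,.16):print(z,proj("scene",[.534,-.231,z])[0].round(1),proj("top",[.534,-.231,z])[0].round(1))
m=np.hstack([crop(T,420,180,50,60,8),crop(S,195,115,50,75,6.4)[:480,:320]])
m=np.clip(255*(m/255.)**.6,0,255).astype(np.uint8);cv2.imwrite("pics/m8.png",m)
E
```

```text
time_s: 8.5
tcp_pos: [0.534, -0.2251, 0.3299]
ee_rot: [0.113, 0.994, 0.0, -0.0]
ft_force: [-0.5, 0.3, -1.0]
opening: 0.0172
{'tcp': [0.534, -0.2251, 0.3299], 'jawdeg': np.float64(77.07), 'j6': np.float64(-1.864), 'shift': [-0.0013, -0.0057, -0.0001]}
[ 0.53415793 -0.22639957  0.32982523]
0.2098252279752596 [216.5 145.8] [452.7 210.5]
0.3198252279752596 [210.1 106.3] [474.6 208.3]
0.16 [219.3 162.4] [444.7 211.3]
```

View pics/m8.png

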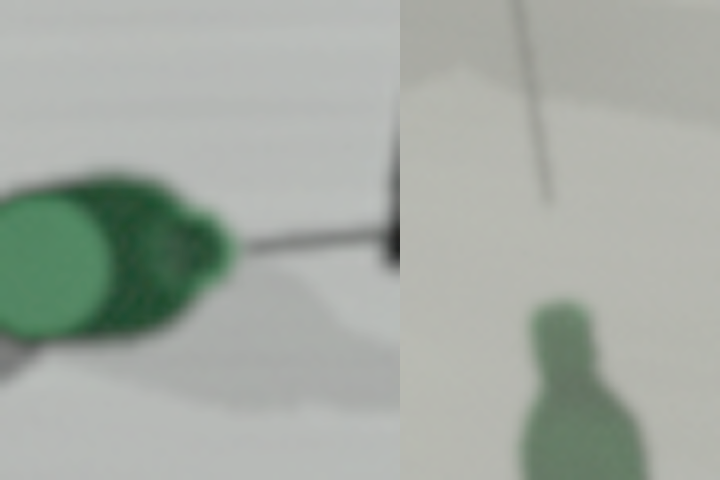

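Both views show the stem free and clear. In the top crop the stem line points at the mouth, and in the scene crop it points at the middle of the neck. Next I'll quantify the offset between the stem line and the neck axis with subpixel edges.

```bash
cat > meas.py <<'E'
from h import *
def stem(I,axis,rng,win,bgk=7):
    # subpixel dark-line centres; axis=0: scan rows, axis=1: scan columns
    g=I.astype(float).mean(2);out=[]
    for i in range(*rng):
        a=win(i);L=np.arange(int(a)-5,int(a)+7);v=g[i,L] if axis==0 else g[L,i]
        bg=np.interp(L,[L[0],L[-1]],[v[:2].mean(),v[-2:].mean()]);w=np.clip(bg-v-4,0,None)
        if w.sum()>15: out.append((i,(w*L).sum()/w.sum()))
    return np.polyfit(*np.array(out).T,1),len(out)
def cross(v,lv,x0):
    i=np.nonzero((v[:-1]-lv)*(v[1:]-lv)<=0)[0];return [x0+k+(lv-v[k])/(v[k+1]-v[k]) for k in i if v[k]!=v[k+1]]
E
python3 - <<'E'
from meas import *
S=cv2.imread("pics/overS.png")[:,:,::-1];T=cv2.imread("pics/overT.png")[:,:,::-1]
fs,n=stem(S,0,(118,145),lambda r:219-.0+(r-146)*.143);print("scene stem",fs,n,"tip@146",np.polyval(fs,146))
ft,n=stem(T,1,(452,468),lambda c:210.3-(c-451)*.08);print("top stem",ft,n)
sat=lambda I:(I[...,1].astype(float)-I[...,0])
s=sat(S);t=sat(T)
for r in range(161,176):
    v=s[r,205:236];e=cross(v,v.max()/2,205);
    if len(e)>1:print(r,round(v.max()),np.round([e[0],e[-1],(e[0]+e[-1])/2,np.polyval(fs,r)],2))
for c in range(437,452):
    v=t[195:230,c];e=cross(v,15,195)
    if len(e)>1:print(c,round(v.max()),np.round([e[0],e[-1],(e[0]+e[-1])/2,np.polyval(ft,c)],2))
E
```

```text
scene stem [1.55556820e-01 1.95024976e+02] 27 tip@146 217.73627211753725
top stem [-7.74898911e-02  2.45204887e+02] 16
161 11 [216.75 223.17 219.96 220.07]
162 17 [216.12 223.92 220.02 220.23]
163 23 [215.25 224.08 219.67 220.38]
164 26 [214.78 224.25 219.51 220.54]
165 25 [214.56 224.08 219.32 220.69]
166 23 [214.44 224.21 219.33 220.85]
167 22 [214.5  224.33 219.42 221.  ]
168 20 [214.57 224.67 219.62 221.16]
169 20 [214.83 225.   219.92 221.31]
170 22 [215.25 224.88 220.06 221.47]
171 20 [215.38 225.17 220.27 221.63]
172 19 [215.75 225.3  220.52 221.78]
173 19 [215.75 225.17 220.46 221.94]
174 18 [215.83 226.   220.92 222.09]
175 17 [215.58 226.7  221.14 222.25]
437 29 [201.67 220.78 211.22 211.34]
438 29 [201.89 220.67 211.28 211.26]
439 30 [202.09 220.44 211.27 211.19]
440 30 [202.5  219.88 211.19 211.11]
441 35 [203.2  219.43 211.31 211.03]
442 36 [203.86 218.75 211.3  210.95]
443 34 [204.33 218.   211.17 210.88]
444 37 [204.73 217.33 211.03 210.8 ]
445 36 [205.07 216.64 210.85 210.72]
446 38 [205.43 216.11 210.77 210.64]
447 37 [206.   215.55 210.77 210.57]
448 38 [207.   214.55 210.77 210.49]
449 29 [208.33 213.17 210.75 210.41]
```

```bash
python3 -m crank '[-0.0005,-0.004,0,0,0.01, -0.0005,-0.004,0.008,0,0.01, -0.0005,-0.004,0.018,0,0.01, -0.0005,-0.004,0.026,0,0.01, -0.0005,-0.004,0.03,0,0.01, -0.0005,-0.004,0.03,0,0.01, -0.0005,-0.004,0.03,0,0.01, -0.0005,-0.004,0.03,0,0.01, -0.0005,-0.004,0.03,0,0.01]'
cat >> meas.py <<'E'
def look(tag,rs,rt):
    P=[]
    F=[]
    for n in("top","scene"):
        f=0
        for _ in range(8): f=f+env.grab_frame(n).astype(float)/8; P.append(env.sense()["tcp_pos"])
        F.append(f)
    T,S=F
    for n,f in zip("TS",(T,S)):cv2.imwrite(f"pics/{tag}{n}.png",f[:,:,::-1].astype(np.uint8))
    print("tcp",np.mean(P,0).round(4),"std",np.std(P,0).round(4))
    fs,n=stem(S,0,rs,lambda r:217.4+(r-146)*.155);print("scene",fs,n)
    ft,n=stem(T,1,rt,lambda c:210.3-(c-451)*.08);print("top",ft,n)
    s=S[...,1]-S[...,0];t=T[...,1]-T[...,0]
    o=[]
    for r in range(166,176):
        v=s[r,205:236];e=cross(v,v.max()/2,205);o.append((e[0]+e[-1])/2-np.polyval(fs,r))
    print("scene bottle-stem px",np.round(o,2),"mm",round(np.mean(o)*2.7,2))
    o=[]
    for c in range(440,450):
        v=t[195:230,c];e=cross(v,15,195);o.append((e[0]+e[-1])/2-np.polyval(ft,c))
    print("top bottle-stem px",np.round(o,2),"mm",round(np.mean(o)*2.3,2))
    return T,S
E
python3 - <<'E'
from meas import *
T,S=look("over2",(128,152),(455,470))
g=S.mean(2)
for r in range(148,166):print(r,g[r,212:228].round().astype(int))
E
```

```text
time_s: 9.85
tcp_pos: [0.5341, -0.2306, 0.3003]
ee_rot: [0.113, 0.994, -0.0, 0.0]
ft_force: [0.5, -0.4, -0.6]
opening: 0.0172
tcp [ 0.5338 -0.2304  0.3   ] std [0.0001 0.     0.0002]
scene [1.57907285e-01 1.93445608e+02] 24
top [1.06716891e-02 2.05156669e+02] 15
scene bottle-stem px [-0.31 -0.38 -0.34 -0.16 -0.18 -0.21 -0.17 -0.09  0.1   0.16] mm -0.43
top bottle-stem px [1.42 1.46 1.45 1.32 1.09 0.94 0.81 0.88 0.91 0.59] mm 2.5
148 [147 146 145 138 128 119 129 141 145 146 145 145 145 145 145 144]
149 [148 148 146 142 130 120 128 140 145 145 145 146 145 145 145 145]
150 [148 147 146 143 133 122 128 140 145 146 146 145 146 146 145 145]
151 [147 147 147 144 134 124 128 141 146 147 147 146 146 147 146 146]
152 [146 146 146 144 135 124 126 138 144 146 146 146 146 147 146 146]
153 [146 146 145 145 136 125 122 133 143 146 146 146 146 146 146 146]
154 [146 146 146 144 138 127 121 131 142 145 145 145 145 146 145 146]
155 [146 145 145 145 140 130 122 131 142 146 145 145 145 145 145 145]
156 [145 145 145 145 142 136 128 135 143 145 145 146 145 145 145 145]
157 [146 145 146 145 144 140 138 140 144 146 145 146 146 146 145 146]
158 [145 146 145 145 144 145 143 144 145 146 145 146 145 146 146 145]
159 [146 145 145 144 145 144 145 145 144 144 145 146 145 145 145 146]
160 [145 145 145 144 144 143 142 140 140 140 141 143 144 145 145 144]
161 [145 145 144 142 139 134 130 126 124 125 128 135 141 143 144 145]
162 [145 144 141 135 126 115 107 101  99 101 107 119 130 139 144 144]
163 [144 142 137 124 106  92  83  79  77  80  85  99 116 131 140 144]
164 [144 141 131 114  89  74  70  71  68  70  75  84 101 124 138 143]
165 [145 142 128 105  82  69  66  66  66  67  69  75  92 118 136 142]
```

Run:
```python
from meas import *
T=cv2.imread("pics/over2T.png")[:,:,::-1].astype(float)
g=T.mean(2)
for c in range(446,470,2):print(c,g[202:219,c].round().astype(int))
for a,b in((452,464),(453,461)):
    ft,n=stem(T,1,(a,b),lambda c:210.3-(c-451)*.06);print(ft,n,np.polyval(ft,[440,445,449]))
print([proj("top",[.5338,-.2304,z])[0].round(2).tolist() for z in(.16,.18,.2,.22)])
```

```text
446 [149 151 150 137 107  72  45  31  28  27  28  36  56  80 105 124 134]
448 [149 151 153 152 145 131 107  80  60  54  65  78  94 112 127 135 136]
450 [150 151 153 154 153 150 143 123  94  82 103 123 130 133 133 135 135]
452 [150 151 154 153 152 152 148 130  97  92 118 132 133 133 133 134 134]
454 [149 152 153 154 153 151 147 126  94 102 131 138 135 132 132 134 135]
456 [150 152 153 153 153 151 146 123  92 106 139 145 138 133 133 134 134]
458 [150 152 153 155 154 150 140 112  90 111 142 150 147 141 137 133 134]
460 [151 152 154 155 154 151 135 104  89 117 144 152 151 150 148 143 138]
462 [150 149 151 155 155 151 133  99  90 117 139 147 150 152 151 151 150]
464 [ 91  85  88 101 114 112  93  61  48  60  74  93 124 146 151 152 153]
466 [ 15  15  15  19  25  25  16   9   4   3  11  47  97 136 151 152 153]
468 [ 19  20  19  14   8   6   7   7   7   3   5  28  72 118 145 152 152]
[-6.11674819e-02  2.38073945e+02] 12 [211.16025317 210.85441576 210.60974583]
[-9.63498519e-02  2.54062764e+02] 8 [211.66882934 211.18708008 210.80168068]
[[444.41, 211.38], [447.52, 211.07], [450.78, 210.75], [454.2, 210.42]]
```

```bash
python3 -m crank '[0,-0.0003,0.002,0,0.01, 0,-0.0003,0.006,0,0.01, 0,-0.0003,0.01,0,0.01, 0,-0.0003,0.014,0,0.01, 0,-0.0003,0.018,0,0.01, 0,-0.0003,0.022,0,0.01, 0,-0.0003,0.026,0,0.01, 0,-0.0003,0.03,0,0.01, 0,-0.0003,0.033,0,0.01, 0,-0.0003,0.035,0,0.01, 0,-0.0003,0.035,0,0.01, 0,-0.0003,0.035,0,0.01]'
python3 - <<'E'
from meas import *
T,S=look("in1",(142,159),(452,459))
E
```

```text
time_s: 11.65
tcp_pos: [0.5337, -0.2307, 0.2648]
ee_rot: [0.113, 0.994, -0.0, -0.0]
ft_force: [0.3, -0.2, -0.4]
opening: 0.0171
tcp [ 0.5338 -0.2307  0.2649] std [0.0001 0.     0.0001]
scene [1.65867083e-01 1.92148706e+02] 17
top [3.39723249e-02 1.95154011e+02] 7
scene bottle-stem px [-0.28 -0.42 -0.38 -0.34 -0.25 -0.37 -0.27 -0.16 -0.04  0.03] mm -0.67
top bottle-stem px [1.13 1.11 1.1  0.93 0.74 0.58 0.43 0.47 0.46 0.34] mm 1.67
```

```bash
python3 -m crank '[0.0002,-0.0006,0.002,0,0.01, 0.0002,-0.0006,0.006,0,0.01, 0.0002,-0.0006,0.012,0,0.01, 0.0002,-0.0006,0.018,0,0.01, 0.0002,-0.0006,0.024,0,0.01, 0.0002,-0.0006,0.03,0,0.01, 0.0002,-0.0006,0.036,0,0.01, 0.0002,-0.0006,0.042,0,0.01, 0.0002,-0.0006,0.048,0,0.01, 0.0002,-0.0006,0.054,0,0.01, 0.0002,-0.0006,0.06,0,0.01, 0.0002,-0.0006,0.063,0,0.01]' && python3 -m crank '[0,0,0.001,0,0.01, 0,0,0.001,0,0.01, 0,0,0.001,0,0.01, 0,0,0.001,0,0.01]'
python3 - <<'E'
from meas import *
F=[np.mean([env.grab_frame(n) for _ in range(6)],0).astype(np.uint8) for n in("top","scene")]
T,S=F
s=env.sense();print(s["tcp_pos"],s["ft_force"],s["opening"])
for n,f in zip("TS",F):cv2.imwrite(f"pics/in2{n}.png",f[:,:,::-1])
m=np.hstack([crop(T,420,180,50,60,8),crop(S,195,115,50,75,6.4)[:480]])
m=np.clip(255*(m/255.)**.6,0,255).astype(np.uint8);cv2.imwrite("pics/m9.png",m)
print(proj("scene",[[.5337,-.231,.16],[.5337,-.231,.19]]).round(1).tolist())
E
```

```text
time_s: 13.45
tcp_pos: [0.5329, -0.2311, 0.2008]
ee_rot: [0.113, 0.994, 0.0, -0.001]
ft_force: [0.2, 0.4, 0.2]
opening: 0.0171
time_s: 13.78
tcp_pos: [0.5336, -0.2314, 0.2012]
ee_rot: [0.113, 0.994, -0.0, 0.0]
ft_force: [-0.2, -0.1, 0.1]
opening: 0.0168
[ 0.53335685 -0.23125768  0.20081279] [ 0.03843146  0.6919815  -0.40988885] 0.01690707815093507
[[219.3, 162.3], [217.7, 152.5]]
```

View pics/m9.png

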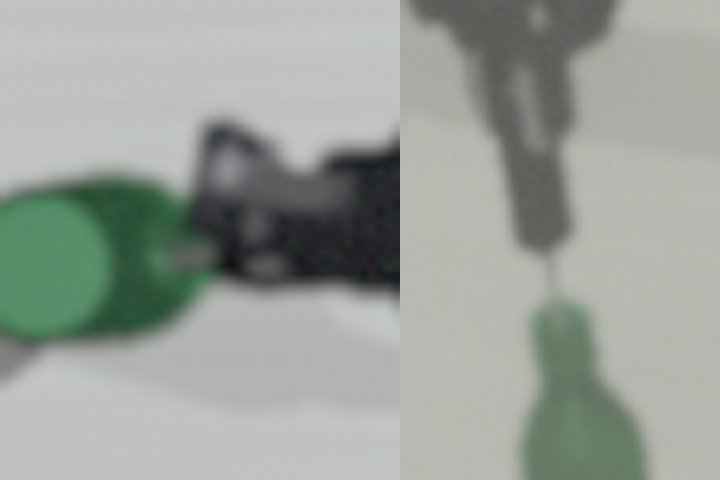

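The head's underside is at about z 0.187, so the tip is at about 0.08. The stem enters the mouth centrally and the bottle hasn't moved: its neck edges are still at crop columns 533 to 592. Now I'll hold for the reading.

```bash
for i in 1 2 3 4; do python3 -m crank '[0,0,0,0,0.01, 0,0,0,0,0.01, 0,0,0,0,0.01, 0,0,0,0,0.01, 0,0,0,0,0.01, 0,0,0,0,0.01, 0,0,0,0,0.01, 0,0,0,0,0.01, 0,0,0,0,0.01, 0,0,0,0,0.01, 0,0,0,0,0.01, 0,0,0,0,0.01]' | head -2; done
python3 - <<'E'
from meas import *
S=env.grab_frame("scene").astype(float);T=env.grab_frame("top").astype(float)
for n,f in(("scene",S),("top",T)):
    o=cv2.imread(f"pics/in2{n[0].upper()}.png")[:,:,::-1].astype(float)
    print(n,"mean |change| near bottle",np.abs(f-o)[150:225,(205 if n=="scene" else 410):(245 if n=="scene" else 455)].mean().round(2))
s=env.sense();print(s["tcp_pos"],s["opening"],s["ft_force"],s["time_s"])
env.close_job()
E
```

```text
time_s: 15.38
tcp_pos: [0.5334, -0.2313, 0.2008]
time_s: 16.38
tcp_pos: [0.5334, -0.2312, 0.2008]
time_s: 17.38
tcp_pos: [0.5334, -0.2312, 0.2008]
time_s: 18.38
tcp_pos: [0.5334, -0.2312, 0.2008]
scene mean |change| near bottle 1.4
top mean |change| near bottle 1.27
[ 0.53334273 -0.23123262  0.20081852] 0.01727904444292791 [ 0.81534983  0.09326411 -0.62045524] 18.4833
the job is handed in; nothing more can be done
```

I lifted the smallest thermometer by its head out of the basket and lowered its stem down the neck of the uncapped bottle. I held it there for over 4 s and handed the job in at 18.5 s with the gripper still holding it. No verdict was reported.

- **Depth:** the tip is about 80 mm up. The gripper height puts it at 81 mm and the picture at about 77 mm.
- **Centring:** the last measured offset from the neck axis was about 0.7 mm in the scene view, and I corrected most of it. The top-view line fit came out at 1.7 mm, but the head's outline spoiled it. A fit clear of the head, taken just before lowering, gave under 0.5 mm. After the last lowering I checked centring only by eye in one picture, where the stem looked central.
- **Stillness and contact:** over the last 4 s the arm stayed within about 0.1 mm. The grip opening stayed at about 17 mm and no contact force showed. The bottle looked unchanged between pictures. I did not measure the other objects at the end.

**One disagreement:** the fingertips looked about 30 to 40 mm higher in the pictures than the stated tool point. The fingers therefore grip only about the top 23 mm of the head. I placed the stem from the pictures rather than from the finger geometry.

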